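# Push the slide box home down the freshly glued lane

## Robot

A 6-joint arm with a two-finger parallel gripper is mounted at the origin on a cart in front of the work surface, level with it; the furniture and walls round the work are solid. World frame = base frame: x ahead of the robot, y to its left, z up, the work surface at z = 0. Lengths are in m, angles in degrees, forces in N, time in s.
With the tool pointing down it reaches from about 0.325 to 0.85 m from the base axis. Payload 15.5 kg.
Tool frame: the origin (TCP) lies at the very end of the fingers, on their centre line; the grasp point (between the pads) lies arm.grip_depth behind it (arm.grip_depth is the distance from the TCP to the grasp point, in m); z points along the fingers, y is the line along which they close (so a half turn about z gives the same grasp; the last joint's range is limited). The gripper opens to 91 mm and grips with 3 to 60 N. Pads are 32 mm wide; open, the fingers measure 118 mm over their backs; the gripper's body (76 mm by 178 mm) begins 60 mm behind the grasp point.
Start: joints at [60.991, 28.281, 77.091, -0, 74.628, -5.472], TCP at [0.25, 0.573, 0.174] pointing down, gripper open.
Joint ranges: [-166.48, 166.48], [-47.26, 123.95], [12.59, 153.08], [-70.14, 250.14], [6.76, 159.57], [-176.63, 176.63]. Speed limits (degrees/s): [108.29, 108.29, 147.25, 172.46, 172.46, 172.46].

## Interface

Orientations are given as a 3x3 rotation matrix whose columns are the frame's x, y, z axes.
In Python, from rig import arm gives the robot as it stands. Calls block until the motion is done:
- arm.move_to(position, orientation): joint-space move of the TCP to a pose.
- arm.move_l(position, orientation=None, feed=0.15): straight line of the TCP; orientation=None keeps the orientation; feed is the mean speed in m/s.
- arm.move_joints(angles): joint-space move.
- arm.grip(opening): finger opening in m; the grip force is fixed at half the most; returns when the fingers have stopped.
- arm.sleep(seconds).
- arm.solve_ik(position, orientation): joint angles nearest the present ones, or None.
- arm.snapshot(name): name is "side" or "top"; returns the picture (400x640x3 uint8, red, green, blue); there is no depth.
- arm.get_calibration(name): a dict with "intrinsics" (3x3 intrinsics, pixels), "cam_to_world" (4x4, takes a point from camera to world coordinates). Camera axes: x right, y down, z forward; pixel columns grow to the right and rows downward; lengths in m; the calibration is good to about 2 mm. A picture is of the moment at which its call begins. get_calibration takes no time and is no camera call.
A pose or a line that the arm cannot do raises arm.Unreachable and nothing moves.
- arm.sign_off(): hands the job in, once; it reports no verdict.
Readings, each from a call of its own:
- arm.current_t(): time.
- arm.current_joint_positions(): joint angles.
- arm.current_dq(): joint speeds.
- arm.current_tau(): joint torques, N m.
- arm.current_ee_pos(): TCP position.
- arm.current_tool_rot(): TCP orientation.
- arm.current_force(): force on the tool from outside, world axes, zero at the start.
- arm.current_torque(): the same for the moment, N m.
- arm.current_width(): finger opening in m.
Only numpy, scipy, OpenCV 4.12 (cv2) and the standard library are available. Lean on these libraries where they do the work, as an engineer would, in place of code of your own. Each camera call takes 0.05 s, during which the arm holds its last target. There are 200 camera calls.

## Task

The two low guide rails of this little docking lane have just been glued and are still setting. Line the white slide box up with the lane and push it along the plywood deck, down between the rails, until it sits square against the end stop, with neither the box nor the robot touching either rail. Only push it, never lift or tip it; leave the small tub, the brown bottle and the tweezers where they are, and finish with the hand clear of the box.

Things in the scene. Friction and masses are not known exactly. Their poses are not given: they have to be found in the camera images.
- slide_box: White lidded slide box, grey seam, lid fixed shut; 110 (its x) x 90 (y) x 50 (z) mm, flat upright sides, 0.25 to 0.5 kg, loose on the deck, ordinary friction, too wide to grip. Origin: centre of its underside. Starts on the run-in, clear of the rails, its x up to 0.2 rad off the lane's x, up to 18 mm off the centre line. The +x end (grey latch) leads.
- lane: Fixed plywood deck 400 (x) x 170 (y) x 8 (z) mm on the bench. Origin: centre of its underside. +x runs down the lane, roughly to the robot's right: open run-in x = -200 to -40 mm, rails from -40 to 180, end stop at 180; +y points away from the robot. Centre line y = 0; rail inner faces at y = +57 and -57 mm, so 12 mm to spare each side of a centred, square box.
- mouth (a point): Point on the deck top, on the centre line, where the rails begin (lane x = -40 mm).
- home (a point): Point on the deck top, on the centre line, where the centre of the box's underside lies when the box is home against the end stop (lane x = 125 mm).
- rail_far: Low aluminium rail, 220 x 14 x 15 mm, fixed on the deck on the lane's +y side; its top is 15 mm above the deck (23 mm above the bench). Origin: centre of its underside, at lane (70, 64, 8) mm. Must not be touched.
- rail_near: The same rail on the lane's -y side; origin at lane (70, -64, 8) mm. Must not be touched.
- end_stop: Fixed aluminium cross bar 142 mm wide and 22 mm high above the deck with a thin black rubber facing, across the far end of the lane. Origin: centre of the underside of its rubber face, at lane (180, 0, 8) mm; the box may touch it.
- calcium_tub: Bystander: small white screw-cap tub, 62 mm across, 62 mm high, standing on the bench on the far side of the lane. Origin: centre of its underside.
- drops: Bystander: small brown bottle with black cap, 33 mm across, 70 mm high, standing on the bench on the far side of the lane near the end stop. Origin: centre of its underside.
- tweezers_b: Bystander: steel tweezers, 126 mm long, 17 mm wide, 10 mm high, lying on the bench beyond the end stop, across the lane's direction. Origin: centre of the underside; long axis y.
Things that resemble listed ones, but are neither listed nor needed, are in the scene too. There is more than one size of the slide_box; the job needs the middle-sized.

How it is judged:
By the outcome, as a careful person would: the job done as asked, in the order asked, and still so for the second after the job is handed in, with the robot touching nothing.
It also fails if it takes over 54 s, if anything falls off the work surface, if the arm or the gripper's body presses on something with over 40 N, if the wrist force passes 120 N, or if a joint passes its speed limit or range.

## Working session

There is one attempt and no reset: what is moved stays moved. The work goes in short steps, each a Python script; the robot and the scene stay as the last script left them, time stands still between calls to the robot, and variables do not carry over. Pictures are saved under pics/ and viewed, on a budget of 10 in all, crops included, one or two more only if the job needs it, and the job is handed in when it is done.

```bash
mkdir -p pics; ls; python3 - <<'E'
from rig import arm
import cv2, numpy as np
np.set_printoptions(precision=4,suppress=True)
for n in("top","side"):
    cv2.imwrite(f"pics/{n}0.png",arm.snapshot(n)[:,:,::-1]); c=arm.get_calibration(n); print(c["intrinsics"],c["cam_to_world"])
print(arm.current_t(),arm.grip_depth)
E
```

```text
pics
[[490.7037   0.     315.8795]
 [  0.     490.7037 193.8526]
 [  0.       0.       1.    ]] [[-0.0281 -0.9975  0.0653  0.4729]
 [-0.9996  0.0282 -0.0003  0.023 ]
 [-0.0016 -0.0653 -0.9979  1.3193]
 [ 0.      0.      0.      1.    ]]
[[387.1603   0.     318.3885]
 [  0.     387.1603 195.3025]
 [  0.       0.       1.    ]] [[ 0.9998 -0.0156 -0.0086  0.5689]
 [ 0.0007 -0.4509  0.8926 -0.8677]
 [-0.0178 -0.8925 -0.4508  0.4787]
 [ 0.      0.      0.      1.    ]]
0.1 0.0188
```

View pics/top0.png

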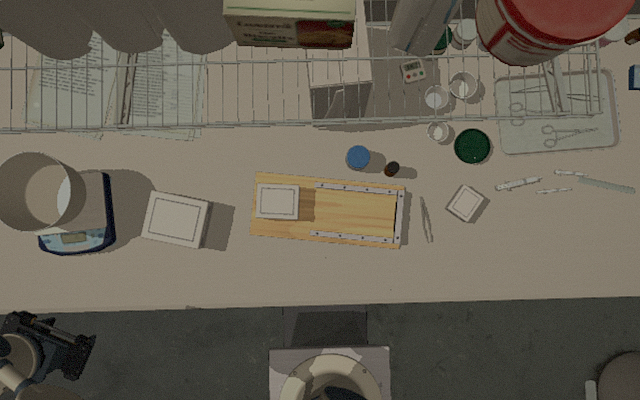

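View pics/side0.png

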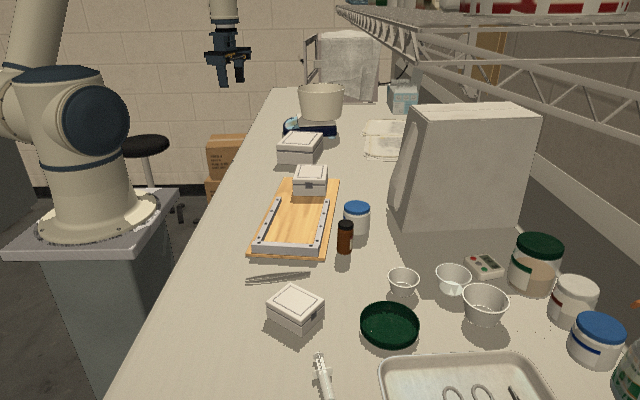

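The top view shows the slide box on the deck's run-in at about (277,201), rails spanning u 312–403, and the stop at about u 400. The side view confirms this box is the one on the plywood. I'll zoom in next.

```bash
cat > cal.py <<'E'
import numpy as np, cv2
from rig import arm
np.set_printoptions(precision=4,suppress=True)
def pix2w(n,uv,z):
    c=arm.get_calibration(n); K,T=c["intrinsics"],c["cam_to_world"]
    uv=np.atleast_2d(uv).astype(float)
    d=(T[:3,:3]@np.linalg.inv(K)@np.c_[uv,np.ones(len(uv))].T).T
    return T[:3,3]+d*((z-T[2,3])/d[:,2])[:,None]
def w2pix(n,P):
    c=arm.get_calibration(n); K,T=c["intrinsics"],c["cam_to_world"]
    q=(np.atleast_2d(P)-T[:3,3])@T[:3,:3]@K.T
    return q[:,:2]/q[:,2:]
def crop(n,u0,v0,w,h,s,f):
    im=arm.snapshot(n)[v0:v0+h,u0:u0+w,::-1]
    cv2.imwrite(f,cv2.resize(im,None,fx=s,fy=s,interpolation=cv2.INTER_CUBIC))
E
python3 -c "
from cal import *
crop('top',242,160,180,100,4.4,'pics/topc.png')"
```

```text
(no output)
```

View pics/topc.png

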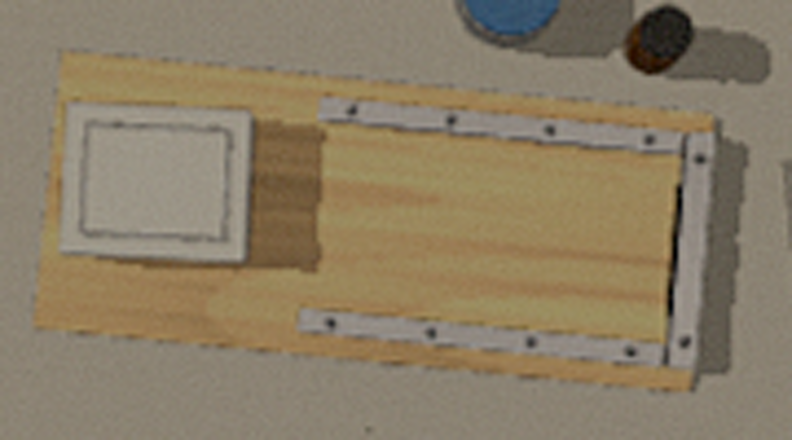

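The crop shows these positions:
- Deck corners: (62,52), (717,115), (692,390) and (36,326).
- Box lid corners: (64,102), (251,112), (246,262) and (60,251).

Next I compute the lane and box poses.

```bash
cat >> cal.py <<'E'
def rigid(L,W):  # 2D fit W = R L + t
    L,W=np.array(L,float),np.array(W,float); a,b=L.mean(0),W.mean(0)
    U,_,V=np.linalg.svd((L-a).T@(W-b)); D=np.diag([1,np.linalg.det(V.T@U.T)]); R=V.T@D@U.T
    return R,b-R@a,np.linalg.norm((W-b)-(L-a)@R.T,axis=1)
E
python3 - <<'E'
from cal import *
f=lambda p:np.array([242,160])+(np.array(p,float)+.5)/4.4-.5
dk=pix2w('top',f([(62,52),(717,115),(692,390),(36,326)]),.008)[:,:2]
# rail tops: inner corners far start/ far end, near start/near end
rl=pix2w('top',f([(318,120),(303,309),(683,152),(664,344)]),.023)[:,:2]
sq=lambda a,b:np.array([(-a,b),(a,b),(a,-b),(-a,-b)])
print('deck',rigid(sq(.2,.085),dk)); print('rails',rigid([(-.04,.057),(-.04,-.057),(.18,.057),(.18,-.057)],rl))
R,t,e=rigid(np.r_[sq(.2,.085),[(-.04,.057),(-.04,-.057),(.18,.057),(.18,-.057)]],np.r_[dk,rl]);print(R,t,e)
np.savez('lane.npz',R=R,t=t)
bx=pix2w('top',f([(64,102),(251,112),(246,262),(60,251)]),.058)[:,:2]
Rb,tb,eb=rigid(sq(.055,.045),bx);print('box',Rb,tb,eb)
d=R.T@Rb; print('lane ang',np.degrees(np.arctan2(R[1,0],R[0,0])),'box in lane',R.T@(tb-t),np.degrees(np.arctan2(d[1,0],d[0,0])))
print(arm.current_tool_rot())
z=np.array([0,0,-1.])
L=lambda x,y,h:[*(R@[x,y]+t),h]
for name,pt,yv in(("side",(-.13,.075),R[:,0]),("rear",(-.22,0),R[:,1]),("rearend",(.055,0),R[:,1])):
  for s in(1,-1):
    y=np.array([*(s*yv),0]);M=np.c_[np.cross(y,z),y,z]; print(name,s,L(*pt,.03),arm.solve_ik(L(*pt,.03),M),arm.solve_ik(L(*pt,.13),M))
E
```

```text
deck (array([[-0.1241,  0.9923],
       [-0.9923, -0.1241]]), array([ 0.5156, -0.0063]), array([0.0015, 0.0014, 0.0013, 0.0017]))
rails (array([[-0.1203,  0.9927],
       [-0.9927, -0.1203]]), array([ 0.5151, -0.0055]), array([0.0002, 0.0015, 0.001 , 0.0018]))
[[-0.1234  0.9924]
 [-0.9924 -0.1234]] [ 0.5155 -0.0059] [0.001  0.0015 0.0012 0.0021 0.0009 0.0014 0.0011 0.0019]
box [[-0.072   0.9974]
 [-0.9974 -0.072 ]] [0.5402 0.1235] [0.001  0.002  0.0005 0.0025]
lane ang -97.08735124046243 box in lane [-0.1315  0.0086] 2.9596551770921167
[[-0.9168  0.3994 -0.0004]
 [ 0.3994  0.9168 -0.0008]
 [ 0.0001 -0.0009 -1.    ]]
side 1 [np.float64(0.6059175432268873), np.float64(0.11383360030249465), 0.03] [  5.0926  36.9587  86.6633  -0.      56.3781 102.1799] [  5.0926  30.0842  81.4092  -0.      68.5066 102.1799]
side -1 [np.float64(0.6059175432268873), np.float64(0.11383360030249465), 0.03] [  5.0926  36.9587  86.6633  -0.      56.3781 -77.8201] [  5.0926  30.0842  81.4092  -0.      68.5066 -77.8201]
rear 1 [np.float64(0.5425950195708152), np.float64(0.21239960863105684), 0.03] [15.5072 34.8726 91.7098 -0.     53.4176 22.5945] [15.5072 27.5274 86.3438 -0.     66.1288 22.5945]
rear -1 [np.float64(0.5425950195708152), np.float64(0.21239960863105684), 0.03] [  15.5072   34.8726   91.7098   -0.       53.4176 -157.4055] [  15.5072   27.5274   86.3438   -0.       66.1288 -157.4055]
rearend 1 [np.float64(0.5086648584568764), np.float64(-0.06049917144460071), 0.03] [-13.4642  30.7817 101.786   -0.      47.4322  -6.3768] [-13.4642  22.3007  96.0505  -0.      61.6488  -6.3768]
rearend -1 [np.float64(0.5086648584568764), np.float64(-0.06049917144460071), 0.03] [-13.4642  30.7817 101.786   -0.      47.4322 173.6232] [-13.4642  22.3007  96.0505  -0.      61.6488 173.6232]
```

```bash
cat >> cal.py <<'E'
_l=np.load('lane.npz'); R,t=_l['R'],_l['t']
def pose(x,y,yaw,z=.030):   # TCP pose in lane frame, tool y across the lane
    a=np.radians(yaw); Y=np.array([*(R@[-np.sin(a),np.cos(a)]),0]); Z=np.array([0,0,-1.])
    return np.array([*(R@[x,y]+t),z]),np.c_[np.cross(Y,Z),Y,Z]
def go(x,y,yaw,z=.030,feed=.04):
    arm.move_l(*pose(x,y,yaw,z),feed=feed); f=arm.current_force(); p=R.T@(arm.current_ee_pos()[:2]-t)
    print('t%.1f'%arm.current_t(),'lane',p,'F lane',R.T@f[:2],f[2])
E
python3 - <<'E'
from cal import *
arm.grip(.05)
arm.move_to(*pose(-.240,.0095,-4,.13)); print(arm.current_t())
go(-.240,.0095,-4,feed=.1)
go(-.208,.0095,-4)
go(-.192,.0095,-4,feed=.03)
crop('top',242,160,180,100,4.4,'pics/top1.png'); 
E
```

```text
2.6083
t3.8 lane [-0.2402  0.0099] F lane [-0.4499 -0.3577] 0.5961633941993238
t4.7 lane [-0.2081  0.0096] F lane [ 0.3392 -0.1944] 0.18969220857488414
t5.4 lane [-0.192   0.0096] F lane [0.3826 0.6387] -1.0693616391085958
```

View pics/top1.png

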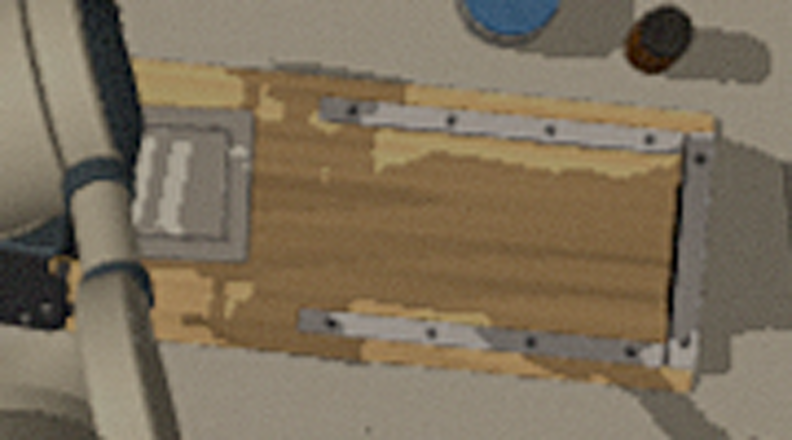

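The box hasn't moved: its front lid edge is still at about (250,110)–(247,262), so the finger depth is less than 16 mm. I'll advance in small steps and watch the force.

```bash
python3 - <<'E'
from cal import *
for x in (-.188,-.184,-.180): go(x,.0095,-4,feed=.03)
crop('top',242,160,180,100,4.4,'pics/top2.png'); 
E
```

```text
t5.7 lane [-0.1879  0.0095] F lane [-0.5264  0.2494] -0.5298973210238868
t6.0 lane [-0.1838  0.0095] F lane [0.6386 0.5729] 0.14084253448532658
t6.3 lane [-0.1798  0.0095] F lane [ 0.2155 -0.5628] 0.2114724616565119
```

View pics/top2.png

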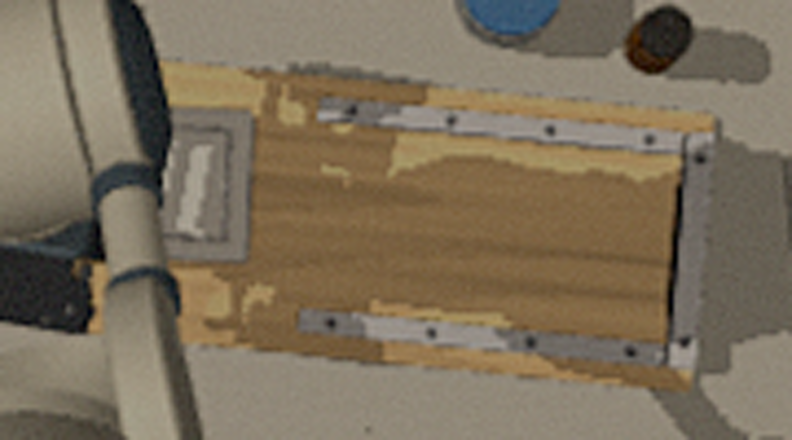

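The box still hasn't moved, so I'll check the contact from the side.

```bash
python3 - <<'E'
from cal import *
crop('side',230,110,130,100,6,'pics/side1.png'); print(arm.current_width(),arm.current_ee_pos(),w2pix('side',arm.current_ee_pos()))
E
```

```text
0.04967299566175431 [0.5471 0.1715 0.03  ] [[313.8888 172.0736]]
```

View pics/side1.png

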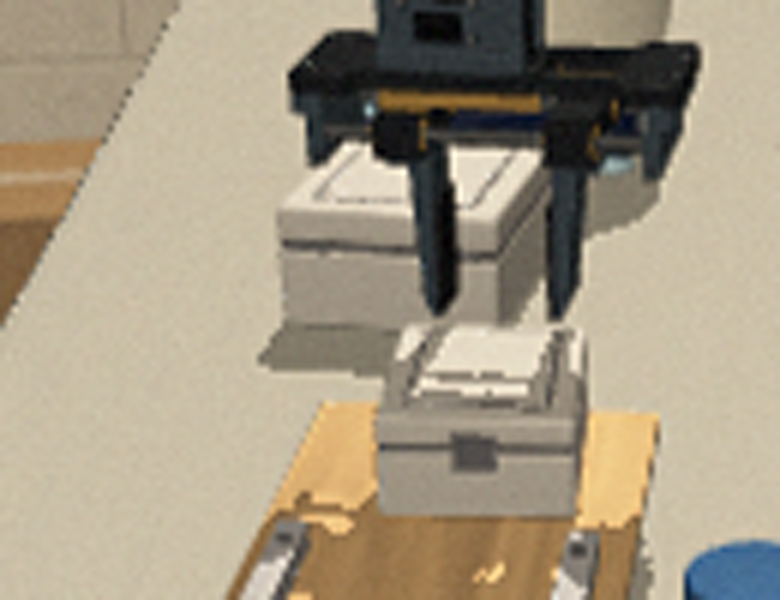

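```bash
python3 - <<'E'
from cal import *
W=lambda x,y,z:[*(R@[x,y]+t),z]
c=lambda P:(w2pix('side',P)-[230,110]+.5)*6-.5
a=np.radians(2.96); Rb=np.array([[np.cos(a),-np.sin(a)],[np.sin(a),np.cos(a)]])
b=lambda x,y,z:W(*(Rb@[x,y]+[-.1315,.0086]),z)
print('box top corners RL,RR,FL,FR',c([b(-.055,-.045,.058),b(-.055,.045,.058),b(.055,-.045,.058),b(.055,.045,.058)]))
print('front bottom',c([b(.055,-.045,.008),b(.055,.045,.008)]),'deck rear',c([W(-.2,-.085,.008),W(-.2,.085,.008)]))
print('rail starts',c([W(-.04,-.057,.023),W(-.04,.057,.023)]))
p=arm.current_ee_pos()
for dy,dz in((0,0),(0,.03),(.03,0),(.06,0)): print(dy,dz,c(p+[0,dy,dz]))
print('start tcp',w2pix('side',[.25,.573,.174]),w2pix('side',[.25,.573,.204]), arm.current_joint_positions())
im=cv2.imread('pics/side0.png')[20:110,190:270]; cv2.imwrite('pics/s0c.png',cv2.resize(im,None,fx=6,fy=6,interpolation=cv2.INTER_CUBIC))
E
```

```text
box top corners RL,RR,FL,FR [[406.1854 315.1716]
 [591.5433 317.1657]
 [376.101  408.186 ]
 [579.0078 410.9673]]
front bottom [[381.4244 509.0404]
 [579.9878 512.3945]] deck rear [[326.0832 393.1598]
 [663.5276 404.8475]]
rail starts [[312.7702 511.2805]
 [571.5655 521.8427]]
0 0 [[505.8328 374.9417]]
0 0.03 [[504.3962 317.5496]]
0.03 0 [[506.4989 351.0063]]
0.06 0 [[507.1348 328.154 ]]
start tcp [[233.5534  94.1131]] [[232.595   85.8058]] [11.4386 34.3121 93.0765  0.0027 52.6105 22.5295]
```

View pics/s0c.png

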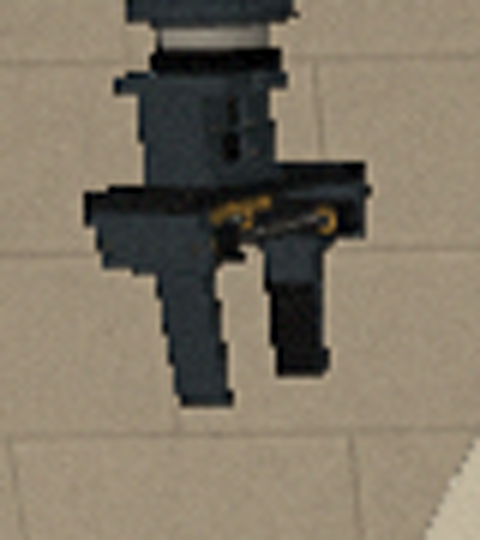

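The side view and the start picture agree: the visible fingertips sit about 36 mm above the reported TCP. After correcting a 1.5 px row bias seen on the deck, the tips appear at crop row 316 against a predicted 384. So the fingers passed over the lid without touching it. I'll back off, lower by that amount, and approach again while watching the force.

```bash
python3 - <<'E'
from cal import *
go(-.240,.0095,-4,feed=.1)
go(-.240,.0095,-4,z=.002,feed=.05)
crop('side',230,110,130,100,6,'pics/side2.png')
for x in(-.208,-.203,-.198,-.194): go(x,.0095,-4,z=.002,feed=.03)
a=cv2.imread('pics/side2.png'); crop('side',230,110,130,100,6,'pics/side3.png'); b=cv2.imread('pics/side3.png')
cv2.imwrite('pics/s23.png',np.hstack([a[:,250:650],b[:,250:650]]))
E
```

```text
t7.1 lane [-0.2399  0.0093] F lane [ 0.442  -0.1288] -0.21165061719163086
t7.8 lane [-0.24    0.0096] F lane [-0.056   0.7287] -1.0097457335213436
t9.1 lane [-0.2082  0.0095] F lane [0.0953 0.0429] 0.9571218376085607
t9.4 lane [-0.2028  0.0095] F lane [ 0.1264 -0.2912] -0.7501836753332136
t9.8 lane [-0.1977  0.0094] F lane [-0.0645 -0.003 ] -0.9614893592464941
t10.0 lane [-0.1938  0.0094] F lane [0.5085 0.2703] 0.11195407763108865
```

View pics/s23.png

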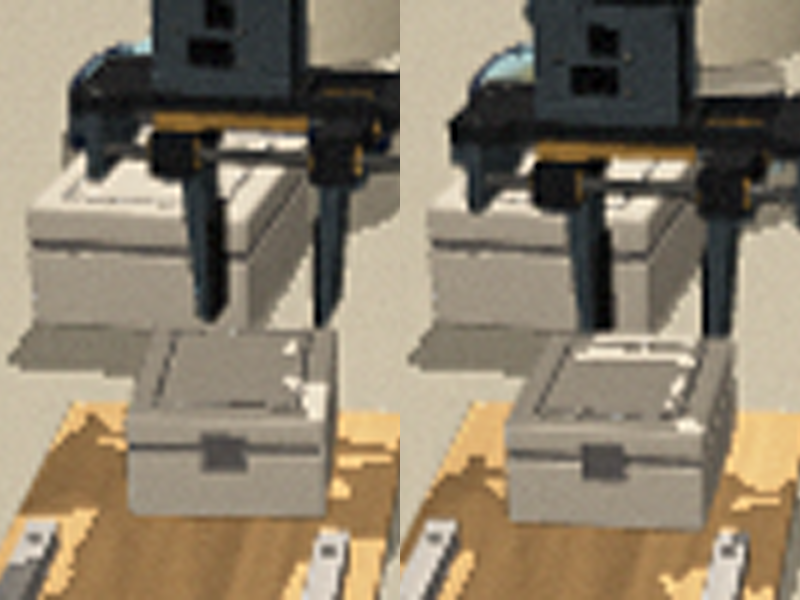

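Contact is made now: the box moved and turned, with its front bottom edge going from (380,512)–(577,517) to (360,520)–(553,528) in crop coordinates. Next I turn those pixels into a pose.

```bash
cat >> cal.py <<'E'
def sidebox(L,Rr,bias=(2,-4)):  # front bottom corners (-y,+y) in full-crop px (230,110,x6) -> box pose in lane
    p=pix2w('side',np.array([230,110])+(np.array([L,Rr],float)+bias+.5)/6-.5,.008)[:,:2]
    q=(p-t)@R; d=q[1]-q[0]; yaw=np.arctan2(-d[0],d[1]); m=q.mean(0)
    return q, m-.055*np.array([np.cos(yaw),np.sin(yaw)]), np.degrees(yaw), np.linalg.norm(d)
E
python3 - <<'E'
from cal import *
print(sidebox((380,512),(577,517))); print(sidebox((360,520),(553,528)))
crop('top',242,160,180,100,4.4,'pics/top3.png')
E
```

```text
(array([[-0.0753, -0.0334],
       [-0.0783,  0.056 ]]), array([-0.1318,  0.0095]), np.float64(1.8873423338987272), np.float64(0.08948090736475092))
(array([[-0.0666, -0.041 ],
       [-0.0665,  0.0465]]), array([-0.1215,  0.0028]), np.float64(-0.06118513983744534), np.float64(0.08747385370738278))
```

View pics/top3.png

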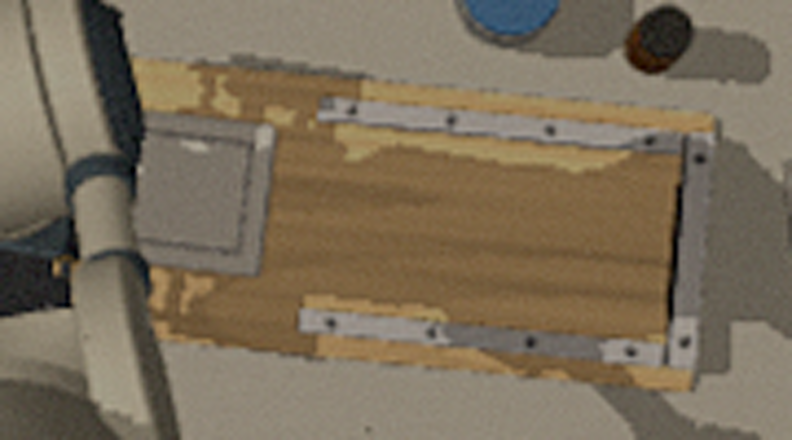

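```bash
cat >> cal.py <<'E'
def topbox(F,N):  # front lid corners (+y,-y) in crop px of (242,160,x4.4)
    p=pix2w('top',np.array([242,160])+(np.array([F,N],float)+.5)/4.4-.5,.058)[:,:2]
    q=(p-t)@R; d=q[0]-q[1]; yaw=np.arctan2(-d[0],d[1]); m=q.mean(0)
    return q,m-.055*np.array([np.cos(yaw),np.sin(yaw)]),np.degrees(yaw)
E
python3 - <<'E'
from cal import *
print(topbox((251,112),(246,262)));print(topbox((276,125),(261,275)))
E
```

```text
(array([[-0.0797,  0.0545],
       [-0.074 , -0.0331]]), array([-0.1317,  0.0072]), np.float64(3.7026743763564753))
(array([[-0.0644,  0.0483],
       [-0.0646, -0.0398]]), array([-0.1195,  0.0044]), np.float64(-0.13276119525579042))
```

```bash
python3 - <<'E'
from cal import *
z=.002
go(-.186,.0075,-3,z,.03); go(-.146,.003,-3,z,.03); go(-.120,.000,0,z,.03)
crop('top',242,160,180,100,4.4,'pics/top4.png'); crop('side',230,110,130,100,6,'pics/side4.png')
E
```

```text
t10.6 lane [-0.1857  0.0073] F lane [-0.271  -0.4533] -0.6424086990120865
t12.1 lane [-0.146  0.003] F lane [-0.1062  0.2017] -0.178369628134114
t13.1 lane [-0.1199  0.    ] F lane [ 0.1461 -0.1615] 0.13810973802037999
```

View pics/top4.png

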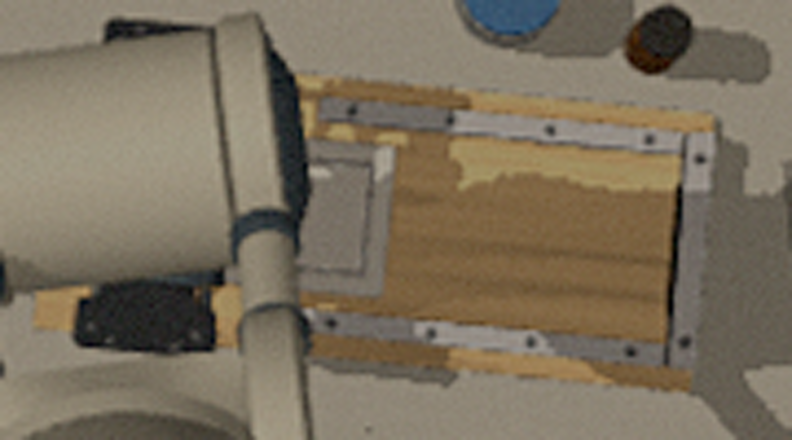

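```bash
python3 - <<'E'
from cal import *
print(topbox((396,147),(382,297)))
E
```

```text
(array([[ 0.0068,  0.0422],
       [ 0.0069, -0.0458]]), array([-0.0482, -0.0019]), np.float64(0.035602923195557544))
```

The box is square at lane (-48, -2) mm, with its lid front corners at crop (396,147) and (382,297) and about 11 mm clear of each rail. Next I push it straight home and creep onto the stop by force.

```bash
python3 - <<'E'
from cal import *
z=.002
go(-.03,.0,0,z,.04); go(.044,.001,0,z,.04)
x=.044
while x<.064:
    x+=.001; go(x,.001,0,z,.02)
    f=np.mean([R.T@arm.current_force()[:2] for _ in range(3)],0)
    if abs(f[0])>4: break
print('stop',x,f)
crop('top',242,160,180,100,4.4,'pics/top5.png'); crop('side',230,110,130,130,6,'pics/side5.png')
E
```

```text
t15.6 lane [-0.03  0.  ] F lane [-0.8695  0.0949] -0.700128012224253
t17.6 lane [0.044 0.001] F lane [-2.0815  1.4291] 0.8084812703341971
t17.8 lane [0.045 0.001] F lane [-1.3376 -0.1972] 0.8983537992126089
t18.1 lane [0.0461 0.001 ] F lane [-2.1198 -0.0035] 1.1081424966323836
t18.3 lane [0.0471 0.001 ] F lane [-1.1244 -1.3492] 1.7918734413845847
t18.6 lane [0.0481 0.001 ] F lane [-1.4102 -0.1924] 0.9552063841849333
t18.8 lane [0.0491 0.001 ] F lane [-0.5246 -0.3801] 1.3660998600045444
t19.1 lane [0.0501 0.001 ] F lane [-1.3869 -0.0307] 0.5540911221177555
t19.3 lane [0.0511 0.001 ] F lane [-1.266  0.368] -0.6009448950754854
t19.6 lane [0.0521 0.001 ] F lane [-0.4946 -0.0682] 0.35559975097492375
t19.8 lane [0.0524 0.0012] F lane [-10.1136   2.1171] 1.2585326138230366
stop 0.053000000000000005 [-10.1136   2.1171]
```

View pics/top5.png

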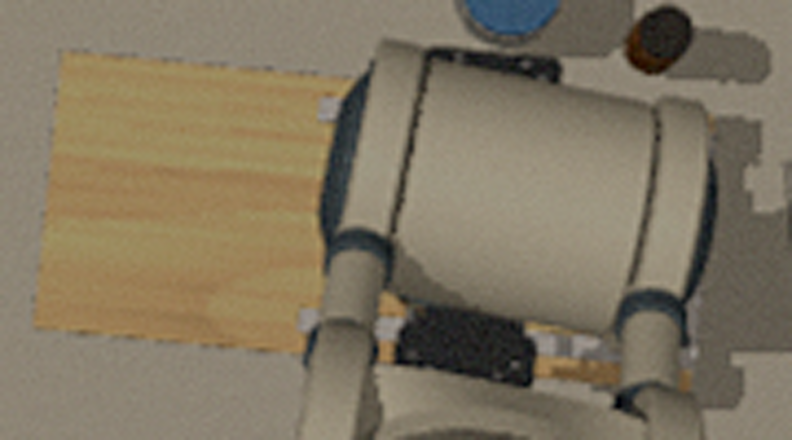

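A force of 10 N at TCP x = 52.4 mm matches the expected contact with the stop. The arm hides the box in this view, so I'll back straight off, rise, move clear and look.

```bash
python3 - <<'E'
from cal import *
go(.02,.001,0,.002,.04); go(-.04,.001,0,.002,.1); go(-.04,.001,0,.15,.15)
arm.move_to(*pose(-.3,-.03,0,.17)); print(arm.current_t())
crop('top',242,160,180,100,4.4,'pics/top6.png'); crop('side',230,110,130,160,6,'pics/side6.png')
a=cv2.imread('pics/top6.png'); b=cv2.imread('pics/side6.png')[380:900,50:650]
b=cv2.resize(b,None,fx=.7,fy=.7); c=np.zeros((440+b.shape[0],792,3),np.uint8); c[:a.shape[0]]=a[:440]; c[440:,:b.shape[1]]=b
cv2.imwrite('pics/fin.png',c[:800]); print(c.shape)
E
```

```text
t20.9 lane [0.0201 0.001 ] F lane [0.0405 0.5494] -0.8336791617759007
t21.6 lane [-0.0398  0.001 ] F lane [ 0.1032 -0.836 ] -0.49031851662050285
t22.8 lane [-0.0399  0.0005] F lane [-0.2656  0.243 ] 0.05355340592812666
23.8083
(804, 792, 3)
```

View pics/top6.png

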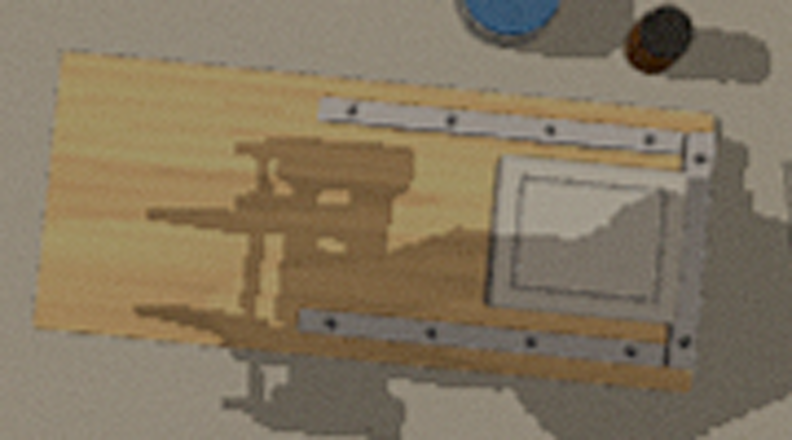

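The box lies square against the stop, with its lid's rear corners at crop (500,156) and (487,303) and clear strips of deck to both rails. I'll check the numbers and sign off.

```bash
python3 - <<'E'
from cal import *
p=pix2w('top',np.array([242,160])+(np.array([(500,156),(686,175),(676,320),(487,303)],float)+.5)/4.4-.5,.058)[:,:2]
Rb,tb,e=rigid([(-.055,.045),(.055,.045),(.055,-.045),(-.055,-.045)],p); d=R.T@Rb
b=R.T@(tb-t); yaw=np.degrees(np.arctan2(d[1,0],d[0,0])); print(b,yaw,e,arm.current_force())
if abs(b[0]-.125)<.005 and abs(b[1])<.006 and abs(yaw)<2: arm.sign_off(); print('signed',arm.current_t())
E
```

```text
[ 0.1229 -0.0004] 0.1939857263888804 [0.0017 0.0029 0.0024 0.0021] [-0.2739 -0.4545 -0.1007]
the job is handed in; nothing more can be done
the job is handed in; nothing more can be done
```

The slide box is home against the end stop, and I handed the job in at about 24 s of the 54 s allowed. I squared it up and pushed it down the lane from behind with two spread fingers.

**Final position:** the last camera fit put the box at lane (122.9, -0.4) mm, with home at (125, 0) mm, and 0.2° off square. The fit is good to about 2–3 mm. The stop showed as about 10 N on the wrist before I backed off.

**Rails and other items:** in the pictures I checked, the box kept about 11 mm from each rail. By my height estimate, the fingertips stayed above the rail tops. The tub and bottle look unmoved in the last picture. The tweezers were outside that crop, but the hand never went near them. The hand ended well clear of the box with no load on the wrist.

**What disagreed:** the visible fingertips sat about 36 mm higher than the reported tool position. On the first approach the fingers passed over the lid without touching it, as far as the force reading and pictures showed. I corrected the height from the side camera and did not confirm it with a separate touch test. The side camera also read about 1.5 px off on the deck. I took 12 picture views, two over the budget of 10.

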